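Bolt down the whipper's drive and fit its whisk

ROBOT

A 6-joint arm with a two-finger parallel gripper is mounted at the origin on the work surface; the furniture and walls round the work are solid. World frame = base frame: x ahead of the robot, y to its left, z up, the work surface at z = 0. Lengths are in mm, angles in rad, forces in N, time in s.
With the tool pointing down it reaches from about 350 to 875 mm from the base axis. Payload 4.2 kg.
Tool frame: the origin (TCP) lies between the finger pads; the fingertips stand 8 mm ahead of it and the grasp point (between the pads) lies 11 mm behind it; z points along the fingers, y is the line along which they close (so a half turn about z gives the same grasp; the last joint's range is limited). The gripper opens to 85 mm and grips with 20 to 120 N. Pads are 22 mm wide; open, the fingers measure 114 mm over their backs; the gripper's body (76 mm by 85 mm) begins 54 mm behind the grasp point. The pads swing forward as they close: fully open they stand 13 mm farther back than shut.
Start: joints at [1.416, 0.385, 0.008, 0, -1.194, -0.259], TCP at [251.274, 572.242, 239.312] pointing down, gripper open.
Joint ranges: [-3.14, 3.14], [-1.21, 2.06], [-1.07, 1.41], [-3.16, 2.05], [-2.99, -0.16], [-3.1, 3.1]. Speed limits (rad/s): [2.79, 2.79, 3.14, 3.14, 3.14, 3.14].

INTERFACE

Orientations are given as a unit quaternion [x, y, z, w].
In Python, from bench import read_state, get_image, camera_params, job_done gives the robot as it stands.
- The arm moves only by the tool drive_tool, never from a script. Its argument "moves" is a list that holds one entry, the list of rows, each a list of 7 numbers: the shift along the tool's x, y, z in m, then the turn, a rotation vector about the tool's x, y, z in rad, then the closure in counts, from 0 (fully open) to 255 (shut). A call has 1 to 8 rows; each row shifts and turns the commanded pose from where the row before left it, along the tool's axes as they then stand; what a row does not reach is not made up. A row lasts 1/12 s, in which the tool goes at most 41.7 mm and 7.16 degrees, less where a joint would pass 70% of its speed; a pose out of reach is approached as far as the arm can. A call is refused whole if a number of a shift passes 0.0417 or a number of a turn 0.125, either way. A call with a gripper value outside its range is refused whole. The fingers move at their own pace and stop on an object; the grip force is fixed at half the most. Time passes only in rows, so rows that do not move let the fingers close. It gives the time, the measured TCP pose, the force and the opening at its end, in the units of the state.
- read_state(): the state, without advancing time (a new reading comes with each control period).
- get_image(name): name is "scene" or "top"; returns the picture (384x512x3 uint8, blue, green, red); there is no depth.
- camera_params(name): a dict with "mtx" (3x3 intrinsics, pixels), "extrinsics" (4x4, takes a point from camera to world coordinates). Camera axes: x right, y up, looking along -z (the intrinsics and any distortion apply to the point x, -y, -z); pixel columns grow to the right and rows downward; lengths in mm; the calibration is good to about 2 mm. A picture is of the moment at which its call begins. camera_params takes no time and is no camera call.
- job_done(): hands the job in, once; it reports no verdict.
The state is a dict: "clock": time; "joints": joint angles; "joint_vel": joint speeds; "joint_efforts": joint torques, N m; "position": TCP position; "ee_rot": TCP orientation; "contact_force": force on the tool from outside, world axes, zero at the start; "wrist_torque": the same for the moment, N m; "gripper_width": finger opening in mm.
Only numpy, scipy, OpenCV 4.12 (cv2) and the standard library are available. Lean on these libraries where they do the work, as an engineer would, in place of code of your own. Each camera call takes 0.05 s, during which the arm holds its last target. There are 200 camera calls.

TASK

Get the cream whipper ready: turn both wing bolts of its drive flange clockwise (seen from above) to their end stops, then take the wire-loop whisk out of the wooden stand and fit its cross-shaped splined stem into the drive cup, turning it until the splines mesh, and push it fully home against the spring. Finish while still gripping the whisk and pressing it down with its collar on the rim of the cup; leave the flat paddle in the stand, and the sugar shaker and price card behind it standing where they are.

Things in the scene. Friction and masses are not known exactly. Their poses are not given: they have to be found in the camera images.
- whipper: base of the cream whipper, bowl off: fixed white box 150 (x) x 225 (y) x 45 mm, placed and turned anew each time; switch knob and vents on its front (-x). Origin: centre of its underside. On top a steel flange 66 x 205 x 6 mm (upper face 51 mm above the counter) with the drive cup in the middle and a wing bolt at y = +75 and y = -75 mm in the base's frame.
- drive_mouth (a point): centre of the rim of the steel drive cup, 75 mm above the counter, z up. Outside 48 mm across, bore 31 mm. 5 mm below the rim the bore becomes a cross-shaped spline: two slots 10 mm wide and 31 mm long, crossing at right angles along this point's x and y axes, 31 mm deep. The cup's angle differs each time; its gearing holds it still (slips above 1.2 N m).
- plunger (a joint): brass spring plunger, 9 mm across, on the cup's axis, its top 15 mm below the rim; travel in m: 0 up, grows as it is pressed down, 0.012 with the whisk fully home. Spring force 4 N at 0, 10 N at 0.012.
- bolt_left (a joint): turn of the wing bolt at +y of the base, rad: grows clockwise seen from above, hard end stop at 1.4; starts between 0 and 0.35. Stays where it is left, friction about 0.05 N m.
- bolt_right (a joint): the same for the wing bolt at -y of the base.
- bolt_left_grip (a point): point on the upright axis of the left bolt, in its black wing, 77 mm above the counter. The wing is an upright bar 42 mm long along this point's own x axis, 10 mm thick along its y axis, from 60 to 86 mm above the counter.
- bolt_right_grip (a point): the same for the right bolt.
- stand: light wooden block 85 (x) x 225 (y) x 40 mm, fixed, placed anew each time, with two through holes 34 mm across at y = +60 and -60 mm in its frame; whisk in one, paddle in the other, either way round. Origin at the centre of its underside.
- beater_grip (a point): centre of the black handle of the whisk (the attachment with two wire loops), 40 mm above the underside of its collar. Handle: upright block 24 mm (x) x 20 mm (y) x 50 mm, from 12 to 62 mm above the collar's underside. The loops stand out to 39 mm along +x and -x, 5 to 58 mm above it, so grip across y. z up; about 0.18 kg.
- beater_collar (a point): centre of the underside of the whisk's steel collar (disc 44 mm across, 6 mm thick), axes as the handle's. Below it the stem reaches 27 mm down: four vanes 7 mm thick, to radius 14 mm, along +x, -x, +y, -y (it meshes every quarter turn), slightly narrower in the last 2 mm. Rests on the stand at first, on the rim of the cup when fully home.
- beater: the whisk itself, origin at the centre of the underside of its collar.
- paddle_grip (a point): handle centre of the other attachment, the flat paddle (two flat plates in place of wire loops, plain round stem); same handle and collar as the whisk, 40 mm above its collar's underside. Stays in the stand.
- shaker: sugar shaker, 44 mm across, 90 mm high, loose bystander; origin at the centre of its underside.
- card: price card in a small wooden block, 28 x 90 x 63 mm, loose bystander; origin at the centre of its underside.
Things that resemble listed ones, but are neither listed nor needed, are in the scene too. What is shaped like the beater but green is not meant.

How it is judged:
By the outcome, as a careful person would: the job done as asked, in the order asked, and still so for the second after the job is handed in, while the arm keeps its last pose, push and grip.
It also fails if it takes over 67 s, if anything falls off the work surface, if the arm or the gripper's body presses on something with over 40 N, if the wrist force passes 120 N, or if a joint passes its speed limit or range.

## Working session

There is one attempt and no reset: what is moved stays moved. The work goes in short steps, Python scripts to look and compute and a tool call to move; the robot and the scene stay as the last step left them, time stands still between calls to the robot, and variables do not carry over. Pictures are saved under pics/ and viewed, on a budget of 10 in all, crops included, one or two more only if the job needs it, and the job is handed in when it is done.

Besides the shell and the picture viewer there is one more tool, called after "Request:" in YAML: its name, and indented under it one key for each argument. drive_tool: Moves the arm, as the interface text tells. Its arguments: {"type":"object","properties":{"moves":{"type":"array"}},"required":["moves"]}

```bash
mkdir -p pics; python3 - <<'E'
from bench import *
import cv2,json,numpy as np
for n in("scene","top"):
    im=get_image(n);cv2.imwrite(f"pics/{n}0.png",im)
    p=camera_params(n);print(n,{k:np.round(np.array(v),4).tolist() if not isinstance(v,str) else v for k,v in p.items()})
print(read_state())
a=cv2.imread("pics/top0.png");cv2.imwrite("pics/top0b.png",cv2.resize(a,(800,600),interpolation=cv2.INTER_CUBIC))
a=cv2.imread("pics/scene0.png");cv2.imwrite("pics/scene0b.png",cv2.resize(a,(800,600),interpolation=cv2.INTER_CUBIC))
E
```

```text
scene {'mtx': [[408.774, 0.0, 250.6565], [0.0, 408.774, 192.9795], [0.0, 0.0, 1.0]], 'extrinsics': [[0.7955, 0.4493, -0.4066, 137.5507], [-0.6057, 0.6108, -0.5099, -458.4949], [0.0193, 0.6519, 0.758, 928.8829], [0.0, 0.0, 0.0, 1.0]]}
top {'mtx': [[366.7556, 0.0, 249.4523], [0.0, 366.7556, 181.9561], [0.0, 0.0, 1.0]], 'extrinsics': [[-0.0088, 0.9933, -0.1155, 411.1356], [-1.0, -0.0084, 0.0043, 131.9135], [0.0033, 0.1155, 0.9933, 1406.2504], [0.0, 0.0, 0.0, 1.0]]}
{'clock': 0.1, 'joints': array([ 1.41562192e+00,  3.85490965e-01,  6.75391967e-03, -4.07081443e-04,
       -1.19403608e+00, -2.58604215e-01]), 'joint_vel': array([ 0.00017354, -0.00196194,  0.0032718 ,  0.00085501,  0.00084902,
        0.00150518]), 'joint_efforts': array([-7.44854060e-04, -3.93315196e+01,  1.88931370e+01,  4.19804424e+00,
       -2.56199790e-03,  5.02964070e-06]), 'position': array([251.07822643, 571.78718796, 238.32494065]), 'ee_rot': array([ 9.78658716e-01, -2.05489914e-01, -1.37845430e-04,  9.96857628e-04]), 'contact_force': array([ 0.68417618,  0.39401161, -1.2073598 ]), 'wrist_torque': array([0.04134546, 0.03664721, 0.00310483]), 'gripper_width': 85.33114138507858}
```

View pics/top0b.png

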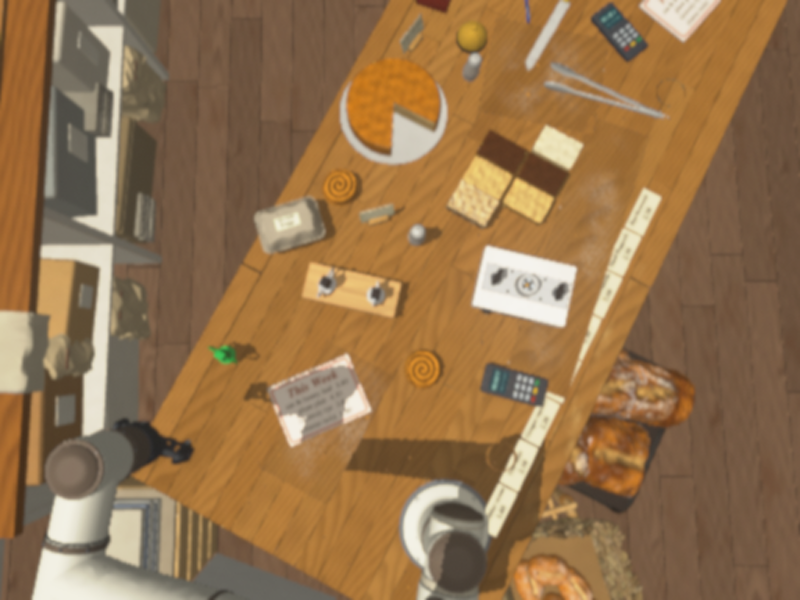

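View pics/scene0b.png

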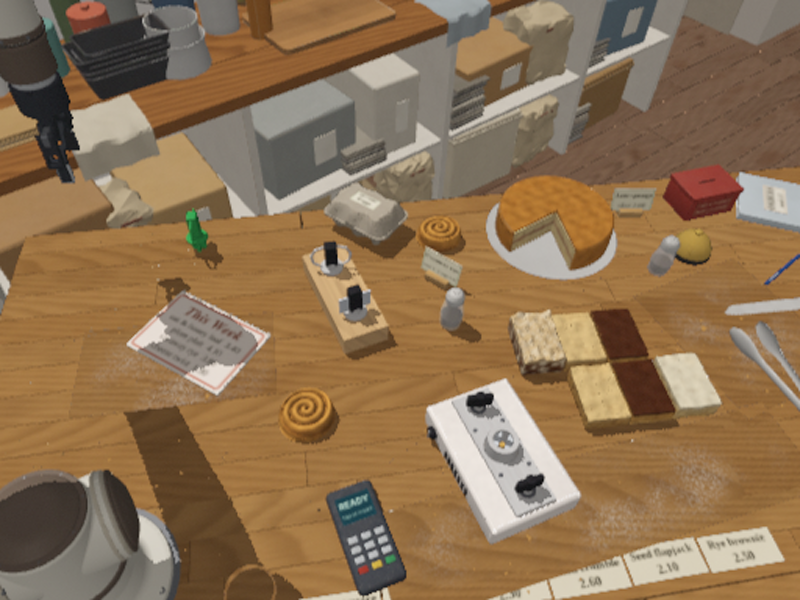

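```bash
cat > h.py <<'E'
import numpy as np,cv2
from bench import *
def proj(n,P):
    c=camera_params(n);E=np.linalg.inv(np.array(c["extrinsics"]));K=np.array(c["mtx"])
    q=(np.atleast_2d(P)@E[:3,:3].T+E[:3,3])*[1,-1,-1]
    q=q@K.T;return q[:,:2]/q[:,2:]
def unproj(n,uv,z):
    c=camera_params(n);E=np.array(c["extrinsics"]);K=np.array(c["mtx"])
    uv=np.atleast_2d(uv);r=np.c_[uv,np.ones(len(uv))]@np.linalg.inv(K).T*[1,-1,-1]@E[:3,:3].T
    o=E[:3,3];return o+r*((z-o[2])/r[:,2])[:,None]
E
python3 - <<'E'
import cv2,numpy as np
t=cv2.imread("pics/top0.png");s=cv2.imread("pics/scene0.png")
def c(im,x,y,w,h):return cv2.resize(im[y:y+h,x:x+w],(400,300),interpolation=cv2.INTER_CUBIC)
m=np.vstack([np.hstack([c(t,298,152,76,57),c(t,188,158,76,57)]),np.hstack([c(s,268,240,108,81),c(s,188,144,84,63)])])
cv2.imwrite("pics/m1.png",m)
E
```

```text
(no output)
```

View pics/m1.png

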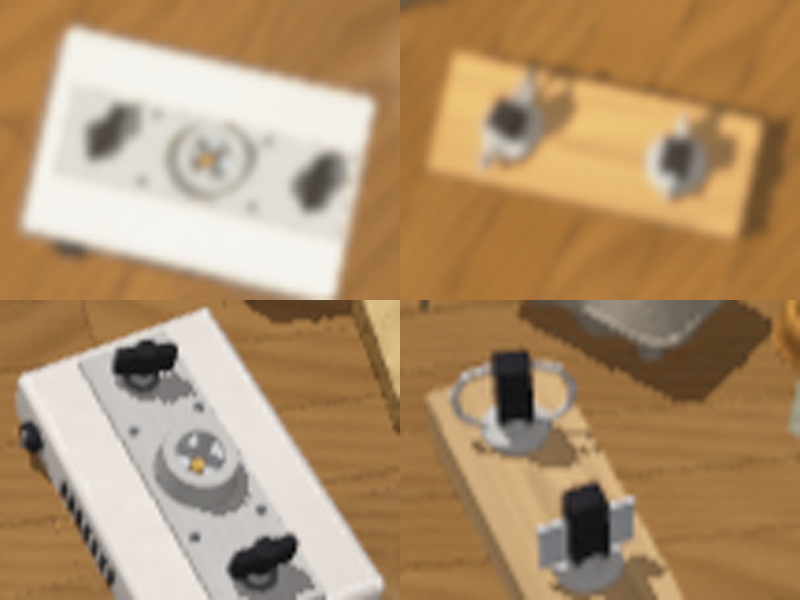

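```bash
cat > fit.py <<'E'
from h import *
from scipy.optimize import least_squares
from scipy.spatial.transform import Rotation as R
T=lambda p:np.array(p)/(400/76)+[298,152]-.4
T2=lambda p:(np.array(p)-[400,0])/(400/76)+[188,158]-.4
S=lambda p:(np.array(p)-[0,300])/(400/108)+[268,240]-.4
S2=lambda p:(np.array(p)-[400,300])/(400/84)+[188,144]-.4
def Rz(a):return np.array([[np.cos(a),-np.sin(a),0],[np.sin(a),np.cos(a),0],[0,0,1]])
# whipper: +y is left in top; +x up
obsW=[("top",[75,112.5,45],T([68,28])),("top",[75,-112.5,45],T([375,98])),("top",[-75,112.5,45],T([22,231])),
("top",[0,0,75],T([210,158])),("top",[0,0,60],T([206,160])),("top",[0,75,86],T([112,131])),("top",[0,-75,86],T([320,180])),
("scene",[-75,112.5,45],S([20,378])),("scene",[75,112.5,45],S([207,310])),("scene",[75,-112.5,45],S([383,582])),
("scene",[0,0,75],S([203,456])),("scene",[0,0,60],S([197,465])),("scene",[0,75,86],S([146,354])),("scene",[0,-75,86],S([264,555]))]
obsS=[("top",[42.5,112.5,40],T2([457,52])),("top",[42.5,-112.5,40],T2([765,120])),("top",[-42.5,-112.5,40],T2([738,238])),("top",[-42.5,112.5,40],T2([428,168])),
("top",[0,60,102],T2([509,117])),("top",[0,-60,102],T2([677,155])),
("scene",[0,60,102],S2([513,360])),("scene",[0,-60,102],S2([586,492])),("scene",[-42.5,112.5,40],S2([428,395]))]
def fit(obs,x0):
    def f(v):
        r=[]
        for n,p,uv in obs:
            d=v[3:5] if n=="top" else v[5:7]
            P=Rz(v[2])@p+[v[0],v[1],0]
            r+=list(proj(n,P+np.r_[d,0])[0]-uv)
        return np.r_[r,v[3:]/3]
    s=least_squares(f,x0+[0]*4);return s.x,s.fun
if __name__=="__main__":
    g=unproj("top",T([210,158]),75)[0];vw,r=fit(obsW,[g[0],g[1],0]);print("W",vw.round(3));print(r[:-4].reshape(-1,2).round(1).tolist())
    g=unproj("top",T2([593,136]),75)[0];vs,r=fit(obsS,[g[0],g[1],0]);print("S",vs.round(3));print(r[:-4].reshape(-1,2).round(1).tolist())
    for n,P in(("cup",[0,0,0]),("L",[0,75,0]),("R",[0,-75,0])):print(n,(Rz(vw[2])@P)[:2]+vw[:2])
    print("whisk",(Rz(vs[2])@[0,60,0])[:2]+vs[:2])
    def ang(n,fn,a,b,z,d):
        p=unproj(n,[fn(a),fn(b)],z);q=p[1]-p[0];return np.degrees(np.arctan2(q[1],q[0])),np.linalg.norm(q)
    print("L",ang("top",T,[92,150],[130,112],86,0),ang("scene",S,[115,357],[177,352],80,0))
    print("R",ang("top",T,[303,200],[337,160],86,0),ang("scene",S,[231,566],[296,549],80,0))
    print("whisk loop",ang("top",T2,[485,165],[530,80],72,0),ang("scene",S2,[453,392],[574,380],75,0))
    print("yaw base deg",np.degrees(vw[2]),np.degrees(vs[2]))
    print("tool R",R.from_quat(read_state()["ee_rot"]).as_matrix().round(3).tolist())
E
python3 fit.py
```

```text
W [ 5.64049e+02 -1.97679e+02 -2.44000e-01  6.30000e-02  1.11300e+00
 -6.30000e-02 -1.11300e+00]
[[0.1, -0.4], [0.3, 0.1], [0.2, -0.4], [0.2, 0.1], [-0.0, 0.2], [-0.7, 0.1], [0.3, 0.4], [-1.7, -0.2], [-0.0, -1.1], [2.0, 1.8], [-0.8, -0.2], [-0.1, 0.5], [-0.1, -0.6], [0.5, -1.1]]
S [ 5.60061e+02  2.17969e+02 -2.31000e-01 -9.12000e-01 -5.44000e-01
  9.12000e-01  5.44000e-01]
[[0.1, 0.1], [-0.1, 0.2], [0.1, -0.1], [0.3, -0.1], [-0.6, -0.3], [0.1, -0.2], [-0.0, -0.1], [0.1, 0.6], [-0.3, -0.1]]
cup [ 564.04916645 -197.6786789 ]
L [ 582.19725011 -124.90748226]
R [ 545.90108279 -270.44987553]
whisk [573.7939684  276.37599007]
L (np.float64(-45.89235603636581), np.float64(37.678600170517186)) (np.float64(-31.278105711515828), np.float64(41.45307913355613))
R (np.float64(-41.86192298475665), np.float64(36.899475675890464)) (np.float64(-21.934702471874814), np.float64(42.00497070361509))
whisk loop (np.float64(-27.633580916262073), np.float64(66.94405981341164)) (np.float64(-28.14255929772568), np.float64(74.88330548025584))
yaw base deg -14.003103275875201 -13.231178513742766
tool R [[0.916, -0.402, -0.001], [-0.402, -0.916, -0.002], [0.0, 0.002, -1.0]]
```

```bash
cat > plan.py <<'E'
from h import *
from scipy.spatial.transform import Rotation as R
import sys
x,y,z,h=map(float,sys.argv[1:5]);s=read_state();M=R.from_quat(s["ee_rot"])
T=R.from_euler("ZX",[h,180],degrees=True)
rv=(M.inv()*T).as_rotvec();d=T.inv().apply(np.array([x,y,z])-s["position"])
x0=M.as_matrix()[:,0]
print("clk %.2f"%s["clock"],"pos",s["position"].round(1),"head %.1f"%np.degrees(np.arctan2(x0[1],x0[0])),"w %.1f"%s["gripper_width"],"F",s["contact_force"].round(1),"T",s["wrist_torque"].round(2))
print("turn",rv.round(4),"then shift mm",d.round(1),"rows",int(np.ceil(max(abs(d))/41)))
E
python3 plan.py 582.2 -124.9 130 -32.9
```

```text
clk 0.10 pos [251.1 571.8 238.3] head -23.7 w 85.3 F [ 0.7  0.4 -1.2] T [0.04 0.04 0.  ]
turn [ 0.002  -0.0003  0.1603] then shift mm [656.4 405.1 108.3] rows 17
```

Request:
drive_tool:
  moves:
    - [[0.0328, 0.0203, 0, 0.002, 0, 0.08, 140], [0.0328, 0.0203, 0, 0, 0, 0.08, 140], [0.0328, 0.0203, 0, 0, 0, 0, 140], [0.0328, 0.0203, 0, 0, 0, 0, 140], [0.0328, 0.0203, 0, 0, 0, 0, 140], [0.0328, 0.0203, 0, 0, 0, 0, 140], [0.0328, 0.0203, 0, 0, 0, 0, 140], [0.0328, 0.0203, 0, 0, 0, 0, 140]]

```text
clock: 0.77
position: [391.7, 295.9, 238.8]
ee_rot: [0.959, -0.283, 0.0, -0.001]
contact_force: [0.8, 0.5, 0.7]
gripper_width: 38.4
```

Request:
drive_tool:
  moves:
    - [[0.0328, 0.0203, 0, 0, 0, 0, 140], [0.0328, 0.0203, 0, 0, 0, 0, 140], [0.0328, 0.0203, 0, 0, 0, 0, 140], [0.0328, 0.0203, 0, 0, 0, 0, 140], [0.0328, 0.0203, 0, 0, 0, 0, 140], [0.0328, 0.0203, 0, 0, 0, 0, 140], [0.0328, 0.0203, 0, 0, 0, 0, 140], [0.0328, 0.0203, 0, 0, 0, 0, 140]]

```text
clock: 1.43
position: [523.9, 17.2, 238.3]
ee_rot: [0.959, -0.283, -0.0, -0.001]
contact_force: [-0.2, 0.5, 0.4]
gripper_width: 38.6
```

Request:
drive_tool:
  moves:
    - [[0.0328, 0.0203, 0, 0, 0, 0, 140], [0.0328, 0.0203, 0, 0, 0, 0, 140], [0.0328, 0.0203, 0, 0, 0, 0, 140], [0.0328, 0.0203, 0, 0, 0, 0, 140], [0, 0, 0.035, 0, 0, 0, 140], [0, 0, 0.035, 0, 0, 0, 140], [0, 0, 0.03, 0, 0, 0, 140], [0, 0, 0, 0, 0, 0, 140]]

```text
clock: 2.1
position: [585.1, -120.3, 131.0]
ee_rot: [0.959, -0.284, -0.007, 0.0]
contact_force: [-0.6, -0.5, -0.1]
gripper_width: 38.3
```

```bash
python3 plan.py 582.2 -124.9 69 -32.9; python3 - <<'E'
import cv2,numpy as np
from bench import *
s=get_image("scene");t=get_image("top");cv2.imwrite("pics/s2.png",s);cv2.imwrite("pics/t2.png",t)
def c(im,x,y,w,h):return cv2.resize(im[y:y+h,x:x+w],(400,w and int(400*h/w)),interpolation=cv2.INTER_CUBIC)
cv2.imwrite("pics/m2.png",np.hstack([c(t,290,132,90,100),c(s,260,210,120,133)]))
E
```

```text
clk 2.10 pos [ 585.1 -120.3  131. ] head -33.0 w 38.3 F [-0.6 -0.5 -0.1] T [0.01 0.13 0.02]
turn [ 0.0049  0.0136 -0.0022] then shift mm [ 0.1  5.4 62. ] rows 2Traceback (most recent call last):
  File "<stdin>", line 5, in <module>
    return _nx.concatenate(arrs, 1, dtype=dtype, casting=casting)
           ~~~~~~~~~~~~~~~^^^^^^^^^^^^^^^^^^^^^^^^^^^^^^^^^^^^^^^
ValueError: all the input array dimensions except for the concatenation axis must match exactly, but along dimension 0, the array at index 0 has size 444 and the array at index 1 has size 443
```

Request:
drive_tool:
  moves:
    - [[0, 0.0054, 0, 0, 0, 0, 140], [0, 0, 0, 0, 0, 0, 140], [0, 0, 0, 0, 0, 0, 140]]

```text
clock: 2.45
position: [588.0, -124.8, 140.8]
ee_rot: [0.959, -0.283, 0.002, -0.002]
contact_force: [-0.3, -0.3, -0.3]
gripper_width: 38.9
```

```bash
python3 plan.py 582.2 -124.9 69 -32.9; python3 - <<'E'
import cv2,numpy as np
from bench import *
s=get_image("scene");t=get_image("top");cv2.imwrite("pics/s2.png",s);cv2.imwrite("pics/t2.png",t)
def c(im,x,y,w,h):return cv2.resize(im[y:y+h,x:x+w],(400,440),interpolation=cv2.INTER_CUBIC)
cv2.imwrite("pics/m2.png",np.hstack([c(t,290,132,90,99),c(s,260,210,120,132)]))
E
```

```text
clk 2.45 pos [ 588.  -124.8  140.8] head -32.9 w 38.9 F [-0.3 -0.3 -0.3] T [ 0.06 -0.01  0.04]
turn [-0.0042 -0.0033  0.0005] then shift mm [-4.8  3.3 71.8] rows 2
```

View pics/m2.png

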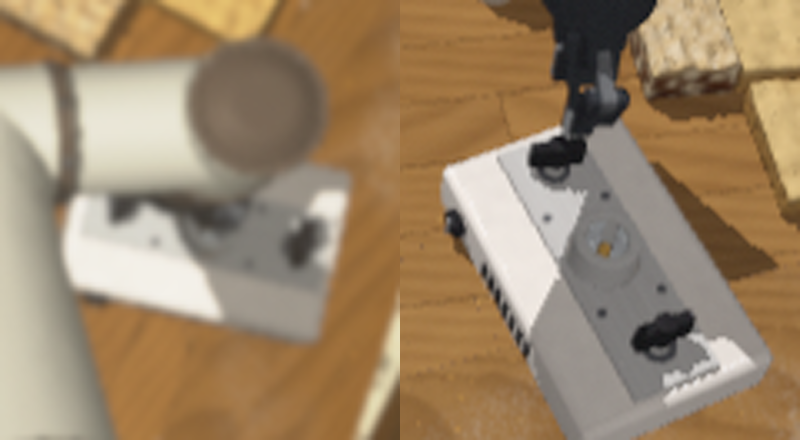

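Request:
drive_tool:
  moves:
    - [[-0.0048, 0.0033, 0.03, 0, 0, 0, 140], [0, 0, 0, 0, 0, 0, 140], [0, 0, 0, 0, 0, 0, 140], [0, 0, 0, 0, 0, 0, 140], [0, 0, 0, 0, 0, 0, 140]]

```text
clock: 2.97
position: [582.4, -124.8, 109.8]
ee_rot: [0.959, -0.283, 0.001, -0.001]
contact_force: [1.4, -0.1, 0.7]
gripper_width: 38.5
```

```bash
python3 plan.py 582.2 -124.9 69 -32.9
```

```text
clk 2.97 pos [ 582.4 -124.8  109.8] head -32.8 w 38.5 F [ 1.4 -0.1  0.7] T [-0.02 -0.01  0.  ]
turn [-0.003  -0.002   0.0009] then shift mm [-0.1  0.2 40.8] rows 1
```

Request:
drive_tool:
  moves:
    - [[0, 0, 0.02, 0, 0, 0, 140], [0, 0, 0.02, 0, 0, 0, 140], [0, 0, 0, 0, 0, 0, 140], [0, 0, 0, 0, 0, 0, 140], [0, 0, 0, 0, 0, 0, 255], [0, 0, 0, 0, 0, 0, 255], [0, 0, 0, 0, 0, 0, 255], [0, 0, 0, 0, 0, 0, 255]]

```text
clock: 3.63
position: [583.4, -124.3, 70.7]
ee_rot: [0.959, -0.282, 0.003, -0.002]
contact_force: [0.3, 3.9, 5.4]
gripper_width: 8.6
```

Request:
drive_tool:
  moves:
    - [[0, 0, 0, 0, 0, 0, 255], [0, 0, 0, 0, 0, 0, 255]]

```text
clock: 3.8
position: [583.5, -124.3, 70.7]
ee_rot: [0.959, -0.282, 0.003, -0.002]
contact_force: [2.0, 3.4, 6.3]
gripper_width: 8.4
```

```bash
python3 plan.py 582.2 -124.9 69 -32.9
```

```text
clk 3.80 pos [ 583.5 -124.3   70.7] head -32.8 w 8.4 F [2.  3.4 6.3] T [ 0.72 -0.09  0.04]
turn [-0.0047 -0.0044  0.0018] then shift mm [-0.7  1.2  1.7] rows 1
```

Request:
drive_tool:
  moves:
    - [[0, 0, 0, 0, 0, 0.11, 255], [0, 0, 0, 0, 0, 0.11, 255], [0, 0, 0, 0, 0, 0.11, 255], [0, 0, 0, 0, 0, 0.11, 255], [0, 0, 0, 0, 0, 0.11, 255], [0, 0, 0, 0, 0, 0.11, 255], [0, 0, 0, 0, 0, 0.11, 255], [0, 0, 0, 0, 0, 0.11, 255]]

```text
clock: 4.47
position: [584.4, -123.6, 70.7]
ee_rot: [0.746, -0.666, 0.002, -0.004]
contact_force: [3.7, 5.9, 5.3]
gripper_width: 8.6
```

Request:
drive_tool:
  moves:
    - [[0, 0, 0, 0, 0, 0.03, 255], [0, 0, 0, 0, 0, 0, 255], [0, 0, 0, 0, 0, 0, 255]]

```text
clock: 4.72
position: [584.4, -123.6, 70.7]
ee_rot: [0.738, -0.675, 0.002, -0.004]
contact_force: [2.0, 5.0, 5.5]
gripper_width: 8.8
```

```bash
python3 plan.py 582.2 -124.9 69 -94
```

```text
clk 4.72 pos [ 584.4 -123.6   70.7] head -84.9 w 8.8 F [2.  5.  5.5] T [ 1.39 -0.53  0.  ]
turn [-0.0083  0.0022  0.1581] then shift mm [1.5 2.1 1.7] rows 1
```

Request:
drive_tool:
  moves:
    - [[0, 0, 0, 0, 0, 0.05, 255], [0, 0, 0, 0, 0, 0.05, 255], [0, 0, 0, 0, 0, 0, 255], [0, 0, 0, 0, 0, 0, 255]]

```text
clock: 5.05
position: [584.5, -123.6, 70.7]
ee_rot: [-0.703, 0.711, -0.002, 0.004]
contact_force: [3.9, 5.7, 4.9]
gripper_width: 8.7
```

```bash
python3 plan.py 582.2 -124.9 69 -94
```

```text
clk 5.05 pos [ 584.5 -123.6   70.7] head -90.7 w 8.7 F [3.9 5.7 4.9] T [ 1.46 -0.57 -0.05]
turn [-0.0084  0.0026  0.0582] then shift mm [1.5 2.3 1.7] rows 1
```

Request:
drive_tool:
  moves:
    - [[0, 0, 0, 0, 0, 0.05, 255], [0, 0, 0, 0, 0, 0, 255], [0, 0, 0, 0, 0, 0, 255]]

```text
clock: 5.3
position: [584.6, -123.6, 70.7]
ee_rot: [-0.685, 0.729, -0.002, 0.004]
contact_force: [3.2, 6.0, 4.6]
gripper_width: 9.0
```

```bash
python3 plan.py 582.2 -124.9 69 -94
```

```text
clk 5.30 pos [ 584.6 -123.6   70.7] head -93.5 w 9.0 F [3.2 6.  4.6] T [ 1.48 -0.61  0.04]
turn [-0.0086  0.0029  0.0082] then shift mm [1.5 2.3 1.7] rows 1
```

Request:
drive_tool:
  moves:
    - [[0, 0, 0, 0, 0, 0.05, 255], [0, 0, 0, 0, 0, 0, 255], [0, 0, 0, 0, 0, 0, 255]]

```text
clock: 5.55
position: [584.7, -123.6, 70.7]
ee_rot: [-0.668, 0.744, -0.002, 0.004]
contact_force: [2.9, 5.9, 5.2]
gripper_width: 8.5
```

```bash
python3 plan.py 582.2 -124.9 69 -94
```

```text
clk 5.55 pos [ 584.7 -123.6   70.7] head -96.2 w 8.5 F [2.9 5.9 5.2] T [ 1.43 -0.61  0.65]
turn [-0.0084  0.0024 -0.0387] then shift mm [1.5 2.4 1.7] rows 1
```

Request:
drive_tool:
  moves:
    - [[0, 0, 0, 0, 0, 0.05, 255], [0, 0, 0, 0, 0, 0, 255], [0, 0, 0, 0, 0, 0, 255]]

```text
clock: 5.8
position: [584.7, -123.5, 70.8]
ee_rot: [-0.65, 0.76, -0.002, 0.004]
contact_force: [3.6, 6.1, 6.0]
gripper_width: 8.8
```

```bash
python3 plan.py 582.2 -124.9 69 -94
```

```text
clk 5.80 pos [ 584.7 -123.5   70.8] head -98.9 w 8.8 F [3.6 6.1 6. ] T [ 1.5  -0.6   1.29]
turn [-0.0083  0.002  -0.0855] then shift mm [1.5 2.4 1.8] rows 1
```

Request:
drive_tool:
  moves:
    - [[0, 0, 0, 0, 0, 0, 140], [0, 0, 0, 0, 0, 0, 140], [0, 0, 0, 0, 0, 0, 140], [0, 0, -0.03, 0, 0, 0, 140], [0, 0, -0.03, 0, 0, 0, 140], [0, 0, 0, 0, 0, -0.12, 140], [0, 0, 0, 0, 0, -0.12, 140], [0, 0, 0, 0, 0, -0.12, 140]]

```text
clock: 6.47
position: [580.6, -125.2, 128.6]
ee_rot: [0.775, -0.632, -0.0, -0.001]
contact_force: [1.0, 0.3, -0.4]
gripper_width: 38.4
```

Request:
drive_tool:
  moves:
    - [[0, 0, 0, 0, 0, -0.12, 140], [0, 0, 0, 0, 0, -0.12, 140], [0, 0, 0, 0, 0, -0.12, 140], [0, 0, 0, 0, 0, -0.12, 140], [0, 0, 0, 0, 0, -0.12, 140], [0, 0, 0, 0, 0, -0.12, 140], [0, 0, 0, 0, 0, -0.12, 140], [0, 0, 0, 0, 0, 0, 140]]

```text
clock: 7.13
position: [580.4, -125.2, 127.8]
ee_rot: [0.965, -0.263, -0.001, -0.001]
contact_force: [1.2, 0.6, 0.5]
gripper_width: 38.7
```

```bash
python3 plan.py 548 -270.6 110 -27
```

```text
clk 7.13 pos [ 580.4 -125.2  127.8] head -30.5 w 38.7 F [1.2 0.6 0.5] T [ 0.02 -0.01 -0.03]
turn [-0.0012  0.0018 -0.0615] then shift mm [ 37.2 144.3  17.8] rows 4
```

Request:
drive_tool:
  moves:
    - [[0, 0, 0, 0, 0, -0.0615, 140], [0.0093, 0.036, 0, 0, 0, 0, 140], [0.0093, 0.036, 0, 0, 0, 0, 140], [0.0093, 0.036, 0, 0, 0, 0, 140], [0.0093, 0.036, 0, 0, 0, 0, 140], [0, 0, 0.018, 0, 0, 0, 140], [0, 0, 0, 0, 0, 0, 140], [0, 0, 0, 0, 0, 0, 140]]

```text
clock: 7.8
position: [547.5, -270.1, 108.9]
ee_rot: [0.972, -0.236, -0.002, -0.001]
contact_force: [-0.1, -0.1, 0.0]
gripper_width: 38.6
```

Request:
drive_tool:
  moves:
    - [[0, 0, 0, 0, 0, 0, 140], [0, 0, 0, 0, 0, 0, 140]]

```text
clock: 7.97
position: [549.5, -269.1, 110.8]
ee_rot: [0.972, -0.234, 0.001, -0.001]
contact_force: [-0.1, 0.2, 0.1]
gripper_width: 38.6
```

```bash
python3 plan.py 548 -270.6 70 -27
```

```text
clk 7.97 pos [ 549.5 -269.1  110.8] head -27.0 w 38.6 F [-0.1  0.2  0.1] T [-0.    0.01 -0.04]
turn [-0.002  -0.0009 -0.0002] then shift mm [-0.7  2.  40.8] rows 1
```

Good; descend, grip and turn.

Request:
drive_tool:
  moves:
    - [[-0.0007, 0.002, 0.02, 0, 0, 0, 140], [0, 0, 0.02, 0, 0, 0, 140], [0, 0, 0, 0, 0, 0, 140], [0, 0, 0, 0, 0, 0, 140], [0, 0, 0, 0, 0, 0, 255], [0, 0, 0, 0, 0, 0, 255], [0, 0, 0, 0, 0, 0, 255], [0, 0, 0, 0, 0, 0, 255]]

```text
clock: 8.63
position: [549.4, -271.1, 72.0]
ee_rot: [0.972, -0.234, 0.003, -0.001]
contact_force: [2.1, 3.9, 3.9]
gripper_width: 8.5
```

Request:
drive_tool:
  moves:
    - [[0, 0, 0, 0, 0, 0, 255], [0, 0, 0, 0, 0, 0, 255]]

```text
clock: 8.8
position: [549.4, -271.2, 71.9]
ee_rot: [0.972, -0.233, 0.003, -0.001]
contact_force: [1.8, 5.0, 5.9]
gripper_width: 9.0
```

```bash
python3 plan.py 548 -270.6 70 -94
```

```text
clk 8.80 pos [ 549.4 -271.2   71.9] head -27.0 w 9.0 F [1.8 5.  5.9] T [ 1.37 -0.71  0.03]
turn [-0.0056 -0.0021  1.1693] then shift mm [-0.5  1.4  1.9] rows 1
```

Request:
drive_tool:
  moves:
    - [[0, 0, 0, 0, 0, 0.11, 255], [0, 0, 0, 0, 0, 0.11, 255], [0, 0, 0, 0, 0, 0.11, 255], [0, 0, 0, 0, 0, 0.11, 255], [0, 0, 0, 0, 0, 0.11, 255], [0, 0, 0, 0, 0, 0.11, 255], [0, 0, 0, 0, 0, 0.11, 255], [0, 0, 0, 0, 0, 0.11, 255]]

```text
clock: 9.47
position: [548.4, -271.9, 71.9]
ee_rot: [0.779, -0.628, 0.001, -0.001]
contact_force: [0.1, 1.2, 6.3]
gripper_width: 9.1
```

Request:
drive_tool:
  moves:
    - [[0, 0, 0, 0, 0, 0.11, 255], [0, 0, 0, 0, 0, 0.1, 255], [0, 0, 0, 0, 0, 0.04, 255], [0, 0, 0, 0, 0, 0, 255], [0, 0, 0, 0, 0, 0, 255]]

```text
clock: 9.88
position: [548.0, -272.0, 71.9]
ee_rot: [-0.696, 0.718, -0.001, 0.001]
contact_force: [1.0, 1.7, 6.8]
gripper_width: 8.4
```

```bash
python3 plan.py 548 -270.6 70 -94
```

```text
clk 9.88 pos [ 548.  -272.    71.9] head -91.8 w 8.4 F [1.  1.7 6.8] T [ 0.38  0.04 -0.11]
turn [-0.0027  0.0005  0.0386] then shift mm [-1.4  0.1  1.9] rows 1
```

Request:
drive_tool:
  moves:
    - [[0, 0, 0, 0, 0, 0.05, 255], [0, 0, 0, 0, 0, 0, 255], [0, 0, 0, 0, 0, 0, 255]]

```text
clock: 10.13
position: [547.9, -272.0, 71.9]
ee_rot: [-0.678, 0.735, -0.001, 0.001]
contact_force: [-0.2, 1.3, 7.8]
gripper_width: 8.3
```

```bash
python3 plan.py 548 -270.6 70 -94
```

```text
clk 10.13 pos [ 547.9 -272.    71.9] head -94.7 w 8.3 F [-0.2  1.3  7.8] T [ 0.34  0.09 -0.1 ]
turn [-0.0025  0.0006 -0.0115] then shift mm [-1.4 -0.   1.9] rows 1
```

Request:
drive_tool:
  moves:
    - [[0, 0, 0, 0, 0, 0.05, 255], [0, 0, 0, 0, 0, 0, 255], [0, 0, 0, 0, 0, 0, 255]]

```text
clock: 10.38
position: [547.9, -272.0, 71.9]
ee_rot: [-0.661, 0.751, -0.001, 0.001]
contact_force: [-1.2, 1.8, 7.1]
gripper_width: 8.7
```

```bash
python3 plan.py 548 -270.6 70 -94
```

```text
clk 10.38 pos [ 547.9 -272.    71.9] head -97.3 w 8.7 F [-1.2  1.8  7.1] T [0.49 0.2  0.85]
turn [-0.002  -0.0001 -0.0574] then shift mm [-1.4  0.   1.9] rows 1
```

Request:
drive_tool:
  moves:
    - [[0, 0, 0, 0, 0, 0.05, 255], [0, 0, 0, 0, 0, 0, 255], [0, 0, 0, 0, 0, 0, 255]]

```text
clock: 10.63
position: [547.9, -271.9, 72.0]
ee_rot: [-0.643, 0.766, -0.001, 0.0]
contact_force: [-0.7, 2.5, 7.5]
gripper_width: 8.9
```

```bash
python3 plan.py 548 -270.6 70 -94
```

```text
clk 10.63 pos [ 547.9 -271.9   72. ] head -100.0 w 8.9 F [-0.7  2.5  7.5] T [0.43 0.24 1.42]
turn [-0.0015 -0.0006 -0.1045] then shift mm [-1.3 -0.   2. ] rows 1
```

Request:
drive_tool:
  moves:
    - [[0, 0, 0, 0, 0, 0, 140], [0, 0, 0, 0, 0, 0, 140], [0, 0, 0, 0, 0, 0, 140], [0, 0, -0.04, 0, 0, 0, 120], [0, 0, -0.04, 0, 0, -0.06, 120], [0, 0, -0.02, 0, 0, -0.12, 120], [0, 0, 0, 0, 0, -0.12, 120], [0, 0, 0, 0, 0, -0.12, 120]]

```text
clock: 11.3
position: [547.6, -271.9, 171.8]
ee_rot: [0.788, -0.616, 0.001, -0.002]
contact_force: [-0.1, 0.4, -0.5]
gripper_width: 45.1
```

Request:
drive_tool:
  moves:
    - [[0, 0, 0, 0, 0, -0.12, 120], [0, 0, 0, 0, 0, -0.12, 120], [0, 0, 0, 0, 0, -0.12, 120], [0, 0, 0, 0, 0, -0.12, 120], [0, 0, 0, 0, 0, -0.12, 120], [0, 0, 0, 0, 0, -0.12, 120], [0, 0, 0, 0, 0, -0.12, 120], [0, 0, 0, 0, 0, 0, 120]]

```text
clock: 11.97
position: [546.6, -271.7, 169.4]
ee_rot: [0.97, -0.243, -0.001, -0.001]
contact_force: [0.6, -0.2, 0.2]
gripper_width: 45.3
```

```bash
python3 plan.py 575.5 276.4 150 -28
```

```text
clk 11.97 pos [ 546.6 -271.7  169.4] head -28.2 w 45.3 F [ 0.6 -0.2  0.2] T [-0.07  0.   -0.05]
turn [-0.0017  0.0018 -0.0027] then shift mm [-231.8 -497.5   19.4] rows 13
```

Request:
drive_tool:
  moves:
    - [[-0.0166, -0.0355, 0, 0, 0, 0, 120], [-0.0166, -0.0355, 0, 0, 0, 0, 120], [-0.0166, -0.0355, 0, 0, 0, 0, 120], [-0.0166, -0.0355, 0, 0, 0, 0, 120], [-0.0166, -0.0355, 0, 0, 0, 0, 120], [-0.0166, -0.0355, 0, 0, 0, 0, 120], [-0.0166, -0.0355, 0, 0, 0, 0, 120]]

```text
clock: 12.55
position: [561.7, 4.0, 170.4]
ee_rot: [0.969, -0.246, -0.0, -0.001]
contact_force: [0.8, -0.3, 0.3]
gripper_width: 45.1
```

Request:
drive_tool:
  moves:
    - [[-0.0166, -0.0355, 0, 0, 0, 0, 120], [-0.0166, -0.0355, 0, 0, 0, 0, 120], [-0.0166, -0.0355, 0, 0, 0, 0, 120], [-0.0166, -0.0355, 0, 0, 0, 0, 120], [-0.0166, -0.0355, 0, 0, 0, 0, 120], [-0.0166, -0.0355, 0, 0, 0, 0, 120], [-0.0166, -0.0355, 0, 0, 0, 0, 120]]

```text
clock: 13.13
position: [576.9, 277.8, 170.7]
ee_rot: [0.969, -0.246, -0.0, -0.001]
contact_force: [0.8, -0.4, 0.3]
gripper_width: 45.2
```

Request:
drive_tool:
  moves:
    - [[0, 0, 0.02, 0, 0, 0, 120], [0, 0, 0, 0, 0, 0, 120], [0, 0, 0, 0, 0, 0, 120], [0, 0, 0, 0, 0, 0, 120]]

```text
clock: 13.47
position: [577.4, 275.2, 151.2]
ee_rot: [0.97, -0.245, 0.0, -0.0]
contact_force: [-0.2, 0.4, 0.1]
gripper_width: 45.2
```

```bash
python3 plan.py 575.5 276.4 69 -28; python3 - <<'E'
import cv2,numpy as np
from bench import *
s=get_image("scene");t=get_image("top");cv2.imwrite("pics/s3.png",s);cv2.imwrite("pics/t3.png",t)
def c(im,x,y,w,h):return cv2.resize(im[y:y+h,x:x+w],(400,300),interpolation=cv2.INTER_CUBIC)
cv2.imwrite("pics/m3.png",np.vstack([np.hstack([c(t,298,152,76,57),c(t,188,158,76,57)]),np.hstack([c(s,268,240,108,81),c(s,173,119,104,78)])]))
E
```

```text
clk 13.47 pos [577.4 275.2 151.2] head -28.3 w 45.2 F [-0.2  0.4  0.1] T [-0.   -0.03  0.  ]
turn [-0.0009  0.0001 -0.0059] then shift mm [-2.3 -0.1 82.2] rows 3
```

View pics/m3.png

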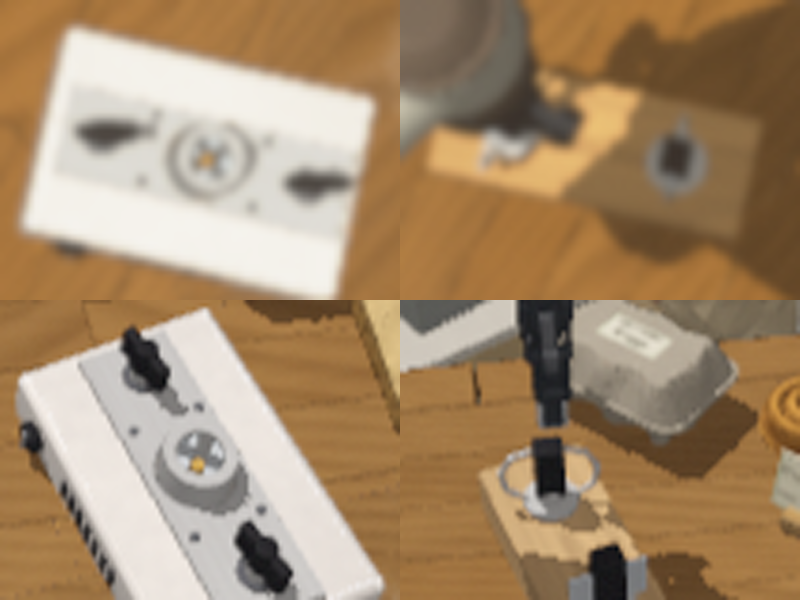

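Request:
drive_tool:
  moves:
    - [[-0.0023, 0, 0.03, 0, 0, 0, 120], [0, 0, 0.03, 0, 0, 0, 120], [0, 0, 0.022, 0, 0, 0, 120], [0, 0, 0, 0, 0, 0, 120], [0, 0, 0, 0, 0, 0, 120], [0, 0, 0, 0, 0, 0, 120]]

```text
clock: 14.07
position: [576.9, 277.8, 71.3]
ee_rot: [0.97, -0.244, 0.002, -0.002]
contact_force: [-0.1, 1.0, 1.1]
gripper_width: 45.5
```

```bash
python3 plan.py 575.5 276.4 69 -28; python3 - <<'E'
from h import *
for n in("top","scene"):
    im=cv2.imread(f"pics/{'t' if n=='top' else 's'}3.png",0).astype(np.float32)
    c=unproj(n,proj(n,[[566.3,-197.7,75]]),70)[0]
    # refine centre via plunger unknown; report angular brightness (mod 90) for centre shifts
    best=[]
    a=np.radians(np.arange(0,360,3))
    for dx in np.arange(-5,3.1,1):
        for dy in np.arange(-3,3.1,1):
            P=np.array([[566.3+dx+r*np.cos(t),-197.7+dy+r*np.sin(t),70] for r in(8,9.5,11,12.5) for t in a])
            uv=proj(n,P).astype(np.float32)
            v=cv2.remap(im,uv[:,0].reshape(4,-1),uv[:,1].reshape(4,-1),cv2.INTER_CUBIC).mean(0)
            z=(v*np.exp(4j*a)).mean();best.append((abs(z),dx,dy,np.degrees(np.angle(-z.conjugate()*-1))/4,np.degrees(np.angle(-z))/4))
    best.sort(reverse=True);print(n,[np.round(b,1).tolist() for b in best[:5]])
E
```

```text
clk 14.07 pos [576.9 277.8  71.3] head -28.2 w 45.5 F [-0.1  1.   1.1] T [-0.   -0.01  0.01]
turn [-0.0049 -0.002  -0.004 ] then shift mm [-0.6  1.9  2.3] rows 1
top [[8.1, -1.0, 1.0, 18.6, 26.4], [7.8, -1.0, 2.0, 18.7, 26.3], [7.8, 0.0, 1.0, 18.8, 26.2], [7.8, -2.0, 1.0, 18.3, 26.7], [7.6, -1.0, 0.0, 18.6, 26.4]]
scene [[19.0, 0.0, 0.0, 16.9, 28.1], [18.2, 0.0, -1.0, 15.9, 29.1], [18.1, -1.0, 0.0, 17.2, 27.8], [17.8, 0.0, 1.0, 18.0, 27.0], [17.6, 1.0, 0.0, 16.4, 28.6]]
```

Request:
drive_tool:
  moves:
    - [[-0.0006, 0.0019, 0.002, 0, 0, 0, 120], [0, 0, 0, 0, 0, 0, 120], [0, 0, 0, 0, 0, 0, 255], [0, 0, 0, 0, 0, 0, 255], [0, 0, 0, 0, 0, 0, 255], [0, 0, 0, 0, 0, 0, 255], [0, 0, 0, 0, 0, 0, 255], [0, 0, 0, 0, 0, 0, 255]]

```text
clock: 14.73
position: [574.5, 276.6, 68.1]
ee_rot: [0.97, -0.243, 0.001, -0.001]
contact_force: [-0.4, 0.6, 5.0]
gripper_width: 19.6
```

```bash
python3 plan.py 575.5 276.4 150 -28; python3 - <<'E'
from h import *
o=[]
for n in("top","scene"):
    im=cv2.imread(f"pics/{'t' if n=='top' else 's'}3.png")
    g=np.linspace(-30,30,400);X,Y=np.meshgrid(566.3-g[::1]*-1*0+0,g)
    # image: right=-y, up=+x
    xs=566.3-np.repeat(g[:,None],400,1);ys=-197.7-np.repeat(g[None],400,0)
    uv=proj(n,np.c_[xs.ravel(),ys.ravel(),np.full(160000,70.)]).astype(np.float32).reshape(400,400,2)
    w=cv2.remap(im,uv[...,0],uv[...,1],cv2.INTER_CUBIC)
    for k in range(4):
        t=np.radians(27+90*k);cv2.line(w,(int(200-60*np.sin(t)),int(200-60*np.cos(t))),(int(200-103*np.sin(t)),int(200-103*np.cos(t))),(0,0,255),1)
    cv2.circle(w,(200,200),103,(0,255,0),1);o.append(w)
cv2.imwrite("pics/cup.png",np.hstack(o))
E
```

```text
clk 14.73 pos [574.5 276.6  68.1] head -28.2 w 19.6 F [-0.4  0.6  5. ] T [-0.    0.34  0.04]
turn [-0.0032 -0.0008 -0.0031] then shift mm [  1.   -0.3 -81.9] rows 2
```

View pics/cup.png

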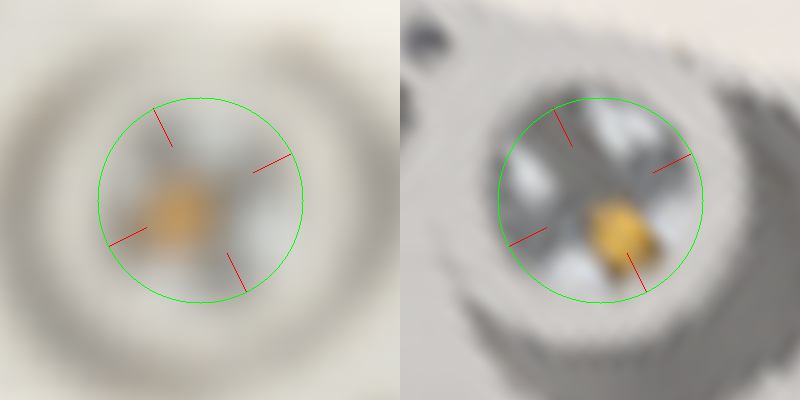

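Request:
drive_tool:
  moves:
    - [[0, 0, -0.01, 0, 0, 0, 255], [0, 0, -0.02, 0, 0, 0, 255], [0, 0, -0.03, 0, 0, 0, 255], [0, 0, -0.03, 0, 0, 0, 255], [0, 0, -0.012, 0, 0, 0, 255], [0, 0, 0, 0, 0, 0, 255]]

```text
clock: 15.23
position: [575.3, 276.9, 172.9]
ee_rot: [0.97, -0.244, 0.002, -0.004]
contact_force: [0.1, 0.0, -1.0]
gripper_width: 19.5
```

Request:
drive_tool:
  moves:
    - [[0, 0, 0, 0, 0, 0.1, 255], [0, 0, 0, 0, 0, 0.1, 255], [0, 0, 0, 0, 0, 0.1, 255], [0, 0, 0, 0, 0, 0.1, 255], [0, 0, 0, 0, 0, 0.1, 255], [0, 0, 0, 0, 0, 0.09, 255], [0, 0, 0, 0, 0, 0, 255], [0, 0, 0, 0, 0, 0, 255]]

```text
clock: 15.9
position: [573.0, 275.4, 167.2]
ee_rot: [0.858, -0.514, -0.001, 0.001]
contact_force: [1.4, 0.6, -2.0]
gripper_width: 19.5
```

```bash
python3 plan.py 566.3 -197.7 170 -62
```

```text
clk 15.90 pos [573.  275.4 167.2] head -61.9 w 19.5 F [ 1.4  0.6 -2. ] T [-0.04 -0.02 -0.02]
turn [0.002  0.0011 0.0017] then shift mm [414.6 228.1  -2.8] rows 11
```

Request:
drive_tool:
  moves:
    - [[0.0296, 0.0163, 0, 0, 0, 0, 255], [0.0296, 0.0163, 0, 0, 0, 0, 255], [0.0296, 0.0163, 0, 0, 0, 0, 255], [0.0296, 0.0163, 0, 0, 0, 0, 255], [0.0296, 0.0163, 0, 0, 0, 0, 255], [0.0296, 0.0163, 0, 0, 0, 0, 255], [0.0296, 0.0163, 0, 0, 0, 0, 255]]

```text
clock: 16.48
position: [569.6, 37.9, 168.0]
ee_rot: [0.858, -0.514, -0.001, -0.001]
contact_force: [0.3, 0.7, -1.6]
gripper_width: 19.6
```

Request:
drive_tool:
  moves:
    - [[0.0296, 0.0163, 0, 0, 0, 0, 255], [0.0296, 0.0163, 0, 0, 0, 0, 255], [0.0296, 0.0163, 0, 0, 0, 0, 255], [0.0296, 0.0163, 0, 0, 0, 0, 255], [0.0296, 0.0163, 0, 0, 0, 0, 255], [0.0296, 0.0163, 0, 0, 0, 0, 255], [0.0296, 0.0163, 0, 0, 0, 0, 255]]

```text
clock: 17.07
position: [566.1, -198.5, 167.5]
ee_rot: [0.858, -0.514, -0.001, -0.001]
contact_force: [1.2, 0.3, -2.0]
gripper_width: 19.2
```

Request:
drive_tool:
  moves:
    - [[0, 0, 0.02, 0, 0, 0, 255], [0, 0, 0, 0, 0, 0, 255], [0, 0, 0, 0, 0, 0, 255], [0, 0, 0, 0, 0, 0, 255], [0, 0, 0, 0, 0, 0, 255], [0, 0, 0, 0, 0, 0, 255]]

```text
clock: 17.57
position: [567.5, -196.1, 149.1]
ee_rot: [0.858, -0.514, 0.001, -0.001]
contact_force: [0.4, -0.3, -1.2]
gripper_width: 19.6
```

```bash
python3 plan.py 566.3 -197.7 135 -62;  python3 - <<'E'
import cv2,numpy as np
from bench import *
s=get_image("scene");t=get_image("top");cv2.imwrite("pics/s4.png",s);cv2.imwrite("pics/t4.png",t)
cv2.imwrite("pics/m4.png",cv2.resize(s[185:305,260:380],(600,600),interpolation=cv2.INTER_CUBIC))
E
```

```text
clk 17.57 pos [ 567.5 -196.1  149.1] head -61.9 w 19.6 F [ 0.4 -0.3 -1.2] T [ 0.05  0.01 -0.06]
turn [-0.0028  0.0003  0.0019] then shift mm [ 0.9  1.9 14.1] rows 1
```

View pics/m4.png

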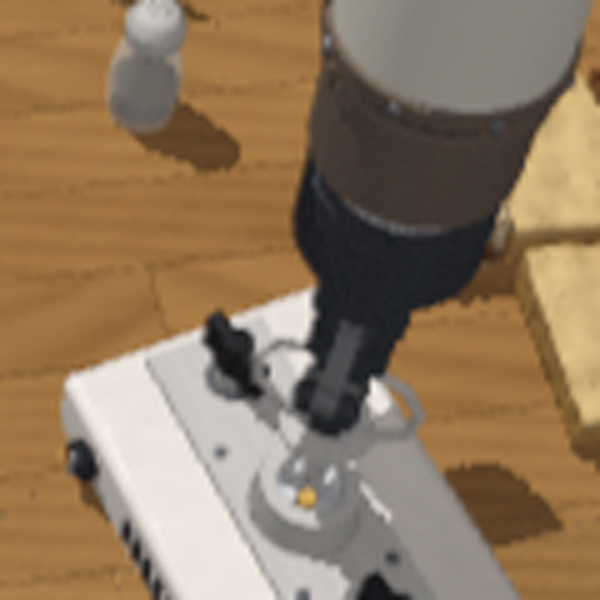

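```bash
python3 - <<'E'
from h import *
h=np.radians(-62);u=np.array([np.cos(h),np.sin(h),0])
for z in(140,152,165):
    P=np.array([567.5,-196.1,z]);print(z,((proj("scene",[P,P+39*u,P-39*u])-[260,185])*5).round(0).tolist())
# collar outline & predicted collar/stem for overlay
s=cv2.imread("pics/s4.png");k=6;x0,y0=285,225
im=cv2.resize(s[y0:y0+95,x0:x0+95],None,fx=k,fy=k,interpolation=cv2.INTER_CUBIC)
a=np.linspace(0,6.3,60);C=np.array([567.5,-196.1,0])
def poly(P,col):cv2.polylines(im,[((proj("scene",P)-[x0,y0])*k+k/2).astype(int)],True,col,1)
for r,z,col in((22,121.1,(0,0,255)),(22,127.1,(0,0,255)),(14,94.1,(255,0,0))):poly(np.c_[C[0]+r*np.cos(a),C[1]+r*np.sin(a),a*0+z],col)
for r in(24,15.5):poly(np.c_[566.3+r*np.cos(a),-197.7+r*np.sin(a),a*0+75],(0,255,0))
for sg in(1,-1):poly(np.array([C+[0,0,127]+sg*39*u,C+[0,0,178]+sg*39*u]),(0,255,255))
cv2.imwrite("pics/m5.png",im)
E
```

```text
140 [[332.0, 402.0], [417.0, 436.0], [249.0, 370.0]]
152 [[336.0, 388.0], [422.0, 422.0], [252.0, 356.0]]
165 [[341.0, 373.0], [428.0, 406.0], [256.0, 340.0]]
```

View pics/m5.png

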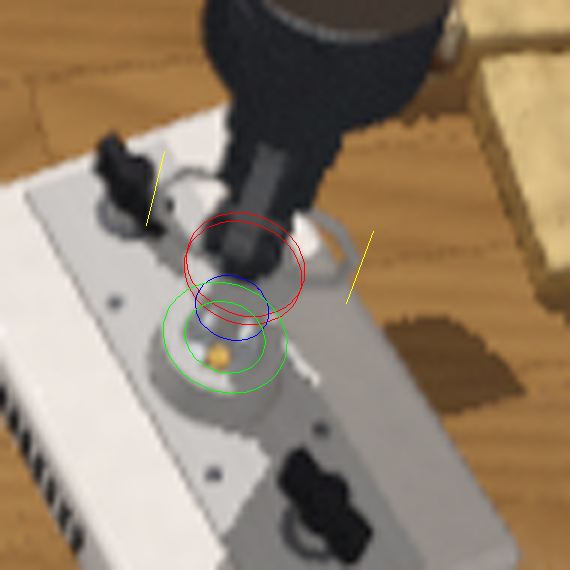

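Request:
drive_tool:
  moves:
    - [[0.0009, 0.0019, 0.014, 0, 0, 0, 255], [0, 0, 0, 0, 0, 0, 255], [0, 0, 0, 0, 0, 0, 255], [0, 0, 0, 0, 0, 0, 255], [0, 0, 0, 0, 0, 0, 255]]

```text
clock: 18.08
position: [566.2, -198.6, 135.0]
ee_rot: [0.857, -0.515, 0.0, -0.001]
contact_force: [0.1, -0.1, -2.3]
gripper_width: 19.3
```

```bash
python3 plan.py 566.3 -197.7 120 -62
```

```text
clk 18.08 pos [ 566.2 -198.6  135. ] head -62.0 w 19.3 F [ 0.1 -0.1 -2.3] T [-0.03  0.02 -0.01]
turn [-0.0025  0.0003  0.0003] then shift mm [-0.7 -0.5 15. ] rows 1
```

Request:
drive_tool:
  moves:
    - [[-0.0007, -0.0005, 0.004, 0, 0, 0, 255], [0, 0, 0.004, 0, 0, 0, 255], [0, 0, 0, 0, 0, 0, 255], [0, 0, 0, 0, 0, 0, 255]]

```text
clock: 18.42
position: [565.7, -197.8, 125.9]
ee_rot: [0.857, -0.515, -0.0, -0.001]
contact_force: [0.8, 0.3, -3.0]
gripper_width: 19.7
```

Request:
drive_tool:
  moves:
    - [[0, 0, 0.003, 0, 0, 0, 255], [0, 0, 0, 0, 0, 0, 255], [0, 0, 0, 0, 0, 0, 255]]

```text
clock: 18.67
position: [565.7, -197.8, 123.0]
ee_rot: [0.857, -0.515, -0.0, -0.001]
contact_force: [1.2, 0.8, -1.5]
gripper_width: 19.3
```

Request:
drive_tool:
  moves:
    - [[0, 0, 0.003, 0, 0, 0, 255], [0, 0, 0, 0, 0, 0, 255], [0, 0, 0, 0, 0, 0, 255]]

```text
clock: 18.92
position: [565.7, -197.8, 120.0]
ee_rot: [0.857, -0.515, -0.0, -0.001]
contact_force: [0.2, -0.1, -1.7]
gripper_width: 19.3
```

```bash
python3 plan.py 566.3 -197.7 120 -62
```

```text
clk 18.92 pos [ 565.7 -197.8  120. ] head -62.0 w 19.3 F [ 0.2 -0.1 -1.7] T [-0.02 -0.06  0.01]
turn [-0.0014  0.0013 -0.0002] then shift mm [ 0.2 -0.5  0. ] rows 1
```

Request:
drive_tool:
  moves:
    - [[0, 0, 0.003, 0, 0, 0, 255], [0, 0, 0.003, 0, 0, 0, 255], [0, 0, 0, 0, 0, 0, 255], [0, 0, 0, 0, 0, 0, 255]]

```text
clock: 19.25
position: [566.0, -197.8, 114.7]
ee_rot: [0.857, -0.515, 0.0, -0.001]
contact_force: [-0.4, 1.0, 2.1]
gripper_width: 19.1
```

Request:
drive_tool:
  moves:
    - [[0, 0, 0.003, 0, 0, 0, 255], [0, 0, 0.003, 0, 0, 0, 255], [0, 0, 0, 0, 0, 0, 255], [0, 0, 0, 0, 0, 0, 255]]

```text
clock: 19.58
position: [566.0, -197.8, 108.7]
ee_rot: [0.857, -0.515, 0.0, -0.001]
contact_force: [-1.3, 1.5, 4.8]
gripper_width: 19.2
```

```bash
python3 plan.py 566.3 -197.7 103 -62
```

```text
clk 19.58 pos [ 566.  -197.8  108.7] head -62.0 w 19.2 F [-1.3  1.5  4.8] T [ 0.31  0.5  -0.05]
turn [-0.0018  0.0007  0.0001] then shift mm [ 0.  -0.3  5.7] rows 1
```

Request:
drive_tool:
  moves:
    - [[0, 0, 0.003, 0, 0, 0, 255], [0, 0, 0.003, 0, 0, 0, 255], [0, 0, 0, 0, 0, 0, 255], [0, 0, 0, 0, 0, 0, 255]]

```text
clock: 19.92
position: [566.0, -197.8, 103.3]
ee_rot: [0.857, -0.515, 0.0, -0.001]
contact_force: [-2.0, 1.7, 7.2]
gripper_width: 19.7
```

Request:
drive_tool:
  moves:
    - [[0, 0, 0.002, 0, 0, 0, 255], [0, 0, 0, 0, 0, 0, 255], [0, 0, 0, 0, 0, 0, 255]]

```text
clock: 20.17
position: [566.1, -197.8, 103.0]
ee_rot: [0.857, -0.515, 0.001, -0.001]
contact_force: [-5.1, 3.3, 14.4]
gripper_width: 19.7
```

Request:
drive_tool:
  moves:
    - [[0, 0, 0.002, 0, 0, 0, 255], [0, 0, 0, 0, 0, 0, 255], [0, 0, 0, 0, 0, 0, 255]]

```text
clock: 20.42
position: [566.1, -197.8, 103.0]
ee_rot: [0.858, -0.514, 0.001, -0.001]
contact_force: [-8.6, 5.1, 23.3]
gripper_width: 19.1
```

Request:
drive_tool:
  moves:
    - [[0, 0, 0, 0, 0, 0, 255], [0, 0, 0, 0, 0, 0, 255], [0, 0, 0, 0, 0, 0, 255], [0, 0, 0, 0, 0, 0, 255]]

```text
clock: 20.75
position: [566.1, -197.9, 103.0]
ee_rot: [0.858, -0.514, 0.001, -0.001]
contact_force: [-7.8, 5.2, 25.2]
gripper_width: 19.4
```

```bash
python3 plan.py 566.3 -197.7 103 -62;  python3 - <<'E'
import cv2,numpy as np
from bench import *
s=get_image("scene");cv2.imwrite("pics/s6.png",s)
a=cv2.resize(s[210:340,255:385],(400,400),interpolation=cv2.INTER_CUBIC);b=cv2.resize(s[140:270,180:310],(400,400),interpolation=cv2.INTER_CUBIC)
cv2.imwrite("pics/m6.png",np.hstack([a,b]))
E
```

```text
clk 20.75 pos [ 566.1 -197.9  103. ] head -61.9 w 19.4 F [-7.8  5.2 25.2] T [ 1.44  2.55 -0.06]
turn [-0.0023 -0.001   0.0014] then shift mm [-0.1 -0.2 -0. ] rows 1
```

View pics/m6.png

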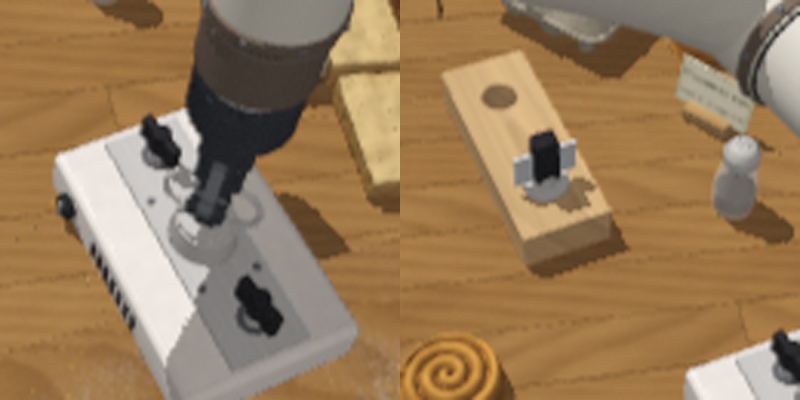

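```bash
python3 -c "from bench import *;print(job_done())"
```

```text
the job is handed in; nothing more can be done
None
```

The job is handed in at about 21 s on the robot's clock, with the arm still gripping the whisk and pressing it down. `job_done` gives no verdict.

- **Bolts:** I turned both wing bolts clockwise until the wrist torque rose sharply (1.3 and 1.4 N m), which I took as the end stops. A picture afterwards showed both wings turned. Their headings were near the −94° expected at the stops.
- **Whisk:** I took it from the stand's +y hole and set its vanes to the cup's slots, about 28° in world axes. It meshed with no resistance and no hunting for the angle. The spring began at about the right depth, and the push rose as the spring data predicts.
- **Seating:** The TCP stopped moving down at 103.0 mm, the height expected with the collar on the rim. It holds there with about 25 N measured downward push; the spring accounts for about 10 N of that.
- **Last picture:** The collar is on the cup, both bolts are still turned, the paddle is in the stand, and the shaker and price card are standing.

Two readings were off. The camera put the cup about 2 mm short in x compared with what I felt at the bolts. I used the felt centre and it fitted. About 9 N of sideways force remains at the wrist while pressing; I left it because nothing moved.

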